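Preserve jars in order of height on the buffet board

TASK

Set out the preserve jars for the buffet: stand the four jars on the serving board in order of height, one upright in the middle of each cork coaster, with the tallest at the end beside the cake loaf and the shortest at the end beside the bowl of spoons. Keep the jars upright all the while, and leave the loaf and the bowl where they are.

Things in the scene. Friction and masses are not known exactly. Their poses are not given: they have to be found in the camera images.
- jar_q: The tallest of four closed preserve jars: plain upright cylinder of amber glass, 150 mm tall in all and 50 mm in diameter, the top 14 mm being a metal lid 4 mm narrower; 0.13 to 0.45 kg, starts standing on the table nearer to the robot than the board. Origin: centre of its underside, z up along the jar.
- jar_s: The second tallest of four closed preserve jars: plain upright cylinder of amber glass, 120 mm tall in all and 58 mm in diameter, the top 14 mm being a metal lid 4 mm narrower; 0.13 to 0.45 kg, starts standing on the table nearer to the robot than the board. Origin: centre of its underside, z up along the jar.
- jar_p: The third tallest of four closed preserve jars: plain upright cylinder of amber glass, 92 mm tall in all and 52 mm in diameter, the top 14 mm being a metal lid 4 mm narrower; 0.13 to 0.45 kg, starts standing on the table nearer to the robot than the board. Origin: centre of its underside, z up along the jar.
- jar_r: The shortest of four closed preserve jars: plain upright cylinder of amber glass, 66 mm tall in all and 60 mm in diameter, the top 14 mm being a metal lid 4 mm narrower; 0.13 to 0.45 kg, starts standing on the table nearer to the robot than the board. Origin: centre of its underside, z up along the jar.
- coaster_a: Round cork coaster, 84 mm across, 5 mm thick, left end (+y) of the row of four, about 98 mm apart, on a fixed wooden serving board (120 x 400 x 18 mm) that lies crosswise to the robot, turned by up to 0.2 rad. Fixed. Origin: centre of its underside, which is the board's top, 18 mm over the table, so its upper face is 23 mm over the table.
- coaster_b: Round cork coaster, 84 mm across, 5 mm thick, second from the left (+y) end of the row of four, about 98 mm apart, on a fixed wooden serving board (120 x 400 x 18 mm) that lies crosswise to the robot, turned by up to 0.2 rad. Fixed. Origin: centre of its underside, which is the board's top, 18 mm over the table, so its upper face is 23 mm over the table.
- coaster_c: Round cork coaster, 84 mm across, 5 mm thick, third from the left (+y) end of the row of four, about 98 mm apart, on a fixed wooden serving board (120 x 400 x 18 mm) that lies crosswise to the robot, turned by up to 0.2 rad. Fixed. Origin: centre of its underside, which is the board's top, 18 mm over the table, so its upper face is 23 mm over the table.
- coaster_d: Round cork coaster, 84 mm across, 5 mm thick, right end (-y) of the row of four, about 98 mm apart, on a fixed wooden serving board (120 x 400 x 18 mm) that lies crosswise to the robot, turned by up to 0.2 rad. Fixed. Origin: centre of its underside, which is the board's top, 18 mm over the table, so its upper face is 23 mm over the table.
- loaf: Golden cake loaf in a brown paper baking tin, 130 x 70 mm, 55 mm high, loose on the table beyond one end of the board (either end), its long side across the row, about 140 mm from the end coaster's centre. It marks the end where the tallest jar goes; leave it where it is. Origin: centre of its underside, x along its length.
- spoon_bowl: Green glass bowl of spoons, 120 mm across the rim, 50 mm high, loose on the table beyond the other end of the board, about 140 mm from the end coaster's centre. It marks the end of the shortest jar; leave it where it is. Origin: centre of its underside.
Mind the look-alikes: they are no part of the job. What is shaped like the jar_q but green or turquoise is not meant.

How it is judged:
At the end, for the whole second after the job is handed in: Counting from the coaster beside the loaf, the jars of 150, 120, 92 and 66 mm stand in that order, each within 14 mm of its coaster's centre, resting on the coaster (underside within about 4 mm of its upper face), within 0.08 rad of upright, at rest (((horizontal distance between loaf and coaster_a below 0.25 m and horizontal distance between jar_q and coaster_a below 0.014 m and z of jar_q in the frame of coaster_a between 0.002 and 0.009 m and horizontal distance between jar_s and coaster_b below 0.014 m and z of jar_s in the frame of coaster_b between 0.002 and 0.009 m and horizontal distance between jar_p and coaster_c below 0.014 m and z of jar_p in the frame of coaster_c between 0.002 and 0.009 m and horizontal distance between jar_r and coaster_d below 0.014 m and z of jar_r in the frame of coaster_d between 0.002 and 0.009 m) or (horizontal distance between loaf and coaster_d below 0.25 m and horizontal distance between jar_q and coaster_d below 0.014 m and z of jar_q in the frame of coaster_d between 0.002 and 0.009 m and horizontal distance between jar_s and coaster_c below 0.014 m and z of jar_s in the frame of coaster_c between 0.002 and 0.009 m and horizontal distance between jar_p and coaster_b below 0.014 m and z of jar_p in the frame of coaster_b between 0.002 and 0.009 m and horizontal distance between jar_r and coaster_a below 0.014 m and z of jar_r in the frame of coaster_a between 0.002 and 0.009 m)) and angle between each of jar_q, jar_s, jar_p, jar_r's own z axis and vertical below 0.08 rad and linear speed of each of jar_q, jar_s, jar_p, jar_r below 0.02 m/s and angular speed of each of jar_q, jar_s, jar_p, jar_r below 0.2 rad/s); the robot touches nothing.
It fails at once if a jar is tipped beyond 0.6 rad (angle between any of jar_q, jar_s, jar_p, jar_r's own z axis and vertical above 0.6 rad).
It fails at once if the loaf or the bowl of spoons is moved by more than 30 mm (distance of any of loaf, spoon_bowl from where it was at the start of the episode above 0.03 m).
It also fails if it takes over 112 s, if anything falls off the work surface, if the arm or the gripper's body presses on something with over 40 N, if the wrist force passes 120 N, or if a joint passes its speed limit or range.

ROBOT

A 7-joint arm with a two-finger parallel gripper is mounted at the origin on the work surface. World frame = base frame: x ahead of the robot, y to its left, z up, the work surface at z = 0. Lengths are in m, angles in rad, forces in N, time in s.
With the tool pointing down it reaches from about 0.35 to 0.9 m from the base axis. Payload 19.9 kg.
Tool frame: the origin (TCP) lies on the centre line of the jaws, within the pads' length; the fingertips stand 17 mm ahead of it and the grasp point (between the pads) lies 2 mm behind it (ctrl.tip_reach is the distance from the TCP to the fingertips, in m); z points along the fingers, y is the line along which they close (so a half turn about z gives the same grasp; the last joint's range is limited). The gripper opens to 94 mm and grips with 3 to 60 N. Pads are 16 mm wide; open, the fingers measure 119 mm over their backs; the gripper's body (75 mm by 177 mm) begins 78 mm behind the grasp point.
Start: joints at [1.155, 0.417, -0.01, 1.614, 0.005, 1.111, -0.053], TCP at [0.229, -0.582, 0.222] pointing down, gripper open.
Joint ranges: [-2.81, 2.81], [-0.39, 2.02], [-1.27, 1.25], [0.06, 2.57], [-1.19, 4.33], [0.19, 2], [-2.82, 2.82]. Speed limits (rad/s): [1.89, 1.89, 2.39, 2.39, 3.01, 3.01, 3.01].

INTERFACE

Orientations are given as a rotation vector (axis times angle).
In Python, from rig import sensors, eyes, job, ctrl gives the robot as it stands. The module is installed in compiled form; this text tells all that it offers.
- The arm moves only by the tool play_rows, never from a script. Its argument "deltas" is a list of rows, each an object of numbers: "wx", "wy", "wz": the turn, a rotation vector about the world's x, y, z in degrees; "x", "y", "z": the shift along the world's x, y, z in m; "hand": the finger opening in m, from 0 to 0.094. A call has 1 to 12 rows; each row is the pose to reach, as a shift and turn from the pose commanded when the call began; what a row does not reach only later rows make up. A row lasts 1/10 s, in which the tool goes at most 50 mm and 8.59 degrees, less where a joint would pass 70% of its speed; a pose out of reach is approached as far as the arm can. A call with a gripper value outside its range is refused whole. The fingers move at their own pace and stop on an object; the grip force is fixed at half the most. Time passes only in rows, so rows that repeat a pose let the fingers close. It gives the time, the measured TCP pose, the force, the opening and the grip force at its end, in the units of the state.
- sensors.get_state(): the state, without advancing time (a new reading comes with each control period).
- eyes.get_image(name): name is "scene" or "top" or "wrist"; returns the picture (480x640x3 uint8, red, green, blue); there is no depth.
- eyes.camera_model(name): a dict with "camera_matrix" (3x3 intrinsics, pixels), "world_from_camera" (4x4, takes a point from camera to world coordinates); the wrist camera has in their place "hand_eye" (4x4, takes a point from camera to tool coordinates, whose origin is the TCP and whose axes are the flange's). Camera axes: x right, y up, looking along -z (the intrinsics and any distortion apply to the point x, -y, -z); pixel columns grow to the right and rows downward; lengths in m; the calibration is good to about 2 mm. A picture is of the moment at which its call begins: read the wrist's pose just before it. camera_model takes no time and is no camera call.
- job.hand_in(): hands the job in; it is judged then, once.
The state is a dict: "clock": time; "joints": joint angles; "dq": joint speeds; "joint_efforts": joint torques, N m; "tcp_pos": TCP position; "tcp_rot": TCP orientation; "force": force on the tool from outside, world axes, zero at the start; "moment": the same for the moment, N m; "width": finger opening in m; "grasp_force": force on a finger pad.
Only numpy, scipy, OpenCV 4.12 (cv2) and the standard library are available. Lean on these libraries where they do the work, as an engineer would, in place of code of your own. Each camera call takes 0.05 s, during which the arm holds its last target. There are 200 camera calls.

## Working session

There is one attempt and no reset: what is moved stays moved. The work goes in short steps, Python scripts to look and compute and a tool call to move; the robot and the scene stay as the last step left them, time stands still between calls to the robot, and variables do not carry over. Pictures are saved under pics/ and viewed, at most 14 in all, crops included, and the job is handed in when it is done.

Besides the shell and the picture viewer there is one more tool, called as name(argument=value, ...), one argument or row to a line, values as JSON. play_rows: Moves the arm, as the interface text tells. Its arguments: {"type":"object","properties":{"deltas":{"type":"array"}},"required":["deltas"]}

```bash
mkdir -p pics; python3 - <<'E'
from rig import sensors, eyes
import cv2, numpy as np
s=sensors.get_state(); print(s['clock'],s['tcp_pos'],s['tcp_rot'],s['width'])
for n in('scene','top'):
    cv2.imwrite(f'pics/{n}0.png',eyes.get_image(n)[:,:,::-1]); m=eyes.camera_model(n); print(n,np.round(m['camera_matrix'],1).tolist(),np.round(m['world_from_camera'],3).tolist(),[k for k in m])
E
```

```text
0.0 [ 0.22869304 -0.58127202  0.22183316] [-3.08541494e+00 -5.85188917e-01  4.65097411e-04] 0.09440933969072497
scene [[477.6, 0.0, 321.1], [0.0, 477.6, 241.6], [0.0, 0.0, 1.0]] [[0.267, -0.667, 0.696, 1.092], [0.964, 0.175, -0.202, -0.161], [0.013, 0.724, 0.689, 0.62], [0.0, 0.0, 0.0, 1.0]] ['camera_matrix', 'world_from_camera']
top [[472.1, 0.0, 321.8], [0.0, 472.1, 246.1], [0.0, 0.0, 1.0]] [[0.001, 0.995, -0.102, 0.433], [-1.0, 0.003, 0.018, 0.031], [0.018, 0.102, 0.995, 1.055], [0.0, 0.0, 0.0, 1.0]] ['camera_matrix', 'world_from_camera']
```

View pics/scene0.png

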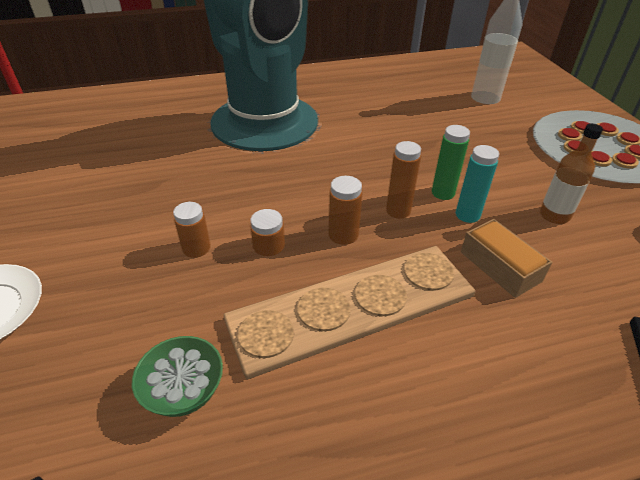

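View pics/top0.png

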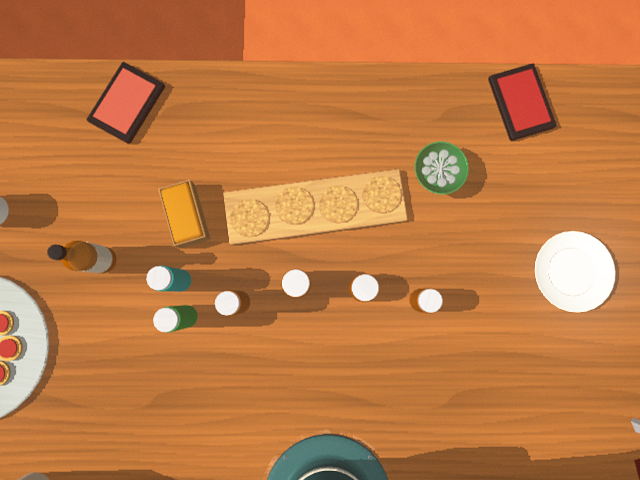

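The scene view shows, from -y to +y, the jars P (190,230), R (267,232), S (345,210) and Q (404,180). The green and turquoise bottles stand beside Q. The loaf is at the +y end (coaster_a) and the bowl at the -y end. In the top view the lids are Q (228,303), S (296,283), R (365,288) and P (430,300), and the coasters lie near (250,217), (294,206), (339,204) and (383,194).

```bash
cat > h.py <<'E'
import numpy as np, cv2
from rig import eyes
def ray(n,uv,z):
    m=eyes.camera_model(n);K=m['camera_matrix'];T=np.array(m['world_from_camera'])
    d=np.linalg.inv(K)@[uv[0],uv[1],1]; d=T[:3,:3]@[d[0],-d[1],-d[2]]
    o=T[:3,3]; return (o+d*(z-o[2])/d[2])
def ground(n,c,z): # contour -> world xy at plane z
    return np.array([ray(n,p,z)[:2] for p in c.reshape(-1,2)],np.float32)
def lids(n,img):
    hsv=cv2.cvtColor(img,cv2.COLOR_RGB2HSV)
    m=cv2.inRange(hsv,(0,0,130),(180,45,255))
    cs,_=cv2.findContours(m,cv2.RETR_EXTERNAL,cv2.CHAIN_APPROX_NONE); return [c for c in cs if cv2.contourArea(c)>150]
E
python3 - <<'E'
from h import *
H=dict(Q=.15,S=.12,P=.092,R=.066)
px=dict(top=dict(Q=(228,303),S=(296,283),R=(365,288),P=(430,300)),scene=dict(Q=(407,151),S=(346,187),R=(267,221),P=(189,212)))
for n in('top','scene'):
    img=cv2.imread(f'pics/{n}0.png')[:,:,::-1].copy()
    cs=lids(n,img)
    for j,p in px[n].items():
        for c in cs:
            if cv2.pointPolygonTest(c,p,False)>=0:
                (x,y),r=cv2.minEnclosingCircle(ground(n,c,H[j])); print(n,j,cv2.contourArea(c),'xy',round(x,4),round(y,4),'r',round(float(r),4))
    hsv=cv2.cvtColor(img,cv2.COLOR_RGB2HSV)
    # board region: colour statistics
    pts=dict(top=[(272,200),(316,200),(250,217),(294,206),(339,204),(200,300)],scene=[(300,345),(265,333),(323,308),(350,430)])[n]
    for q in pts: print(q,hsv[q[1]-3:q[1]+4,q[0]-3:q[0]+4].reshape(-1,3).mean(0).round(),hsv[q[1]-3:q[1]+4,q[0]-3:q[0]+4].reshape(-1,3).std(0).round())
img=cv2.imread('pics/top0.png'); cv2.imwrite('pics/t_crop.png',cv2.resize(img[120:340,130:490],None,fx=2.2,fy=2.2,interpolation=cv2.INTER_CUBIC))
E
```

```text
top Q 420.5 xy 0.4173 0.195 r 0.023
top S 531.0 xy 0.4561 0.0667 r 0.0267
top R 513.5 xy 0.4481 -0.0768 r 0.028
top P 405.0 xy 0.4218 -0.206 r 0.0243
(272, 200) [ 17. 136. 234.] [0. 3. 3.]
(316, 200) [ 17. 136. 225.] [ 1.  4. 24.]
(250, 217) [ 18. 142. 235.] [1. 3. 7.]
(294, 206) [ 17. 143. 232.] [1. 4. 8.]
(339, 204) [ 18. 143. 233.] [1. 3. 8.]
(200, 300) [ 13. 173. 202.] [0. 2. 4.]
scene Q 246.5 xy 0.426 0.1971 r 0.0289
scene S 426.0 xy 0.4649 0.0675 r 0.0325
scene R 491.0 xy 0.456 -0.0753 r 0.0329
scene P 395.5 xy 0.4321 -0.208 r 0.0305
(300, 345) [ 15. 115. 200.] [0. 2. 2.]
(265, 333) [ 16. 120. 194.] [ 0.  2. 14.]
(323, 308) [ 16. 120. 194.] [ 1.  2. 13.]
(350, 430) [ 13. 147. 159.] [0. 2. 2.]
```

View pics/t_crop.png

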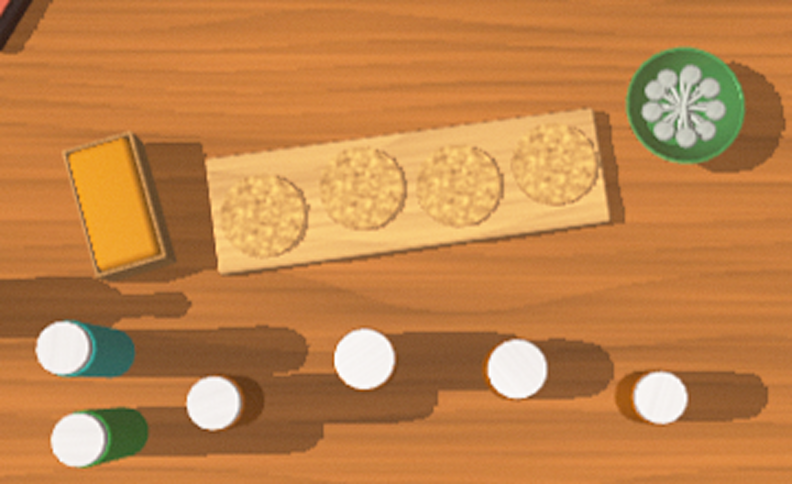

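The crop shows the coasters slightly zigzagged on the board, centred near (250,217.7), (295,205.5), (339,204.5) and (382,194) in full-image pixels. The lids are clean white discs.

```bash
python3 - <<'E'
from h import *
guess=dict(top=[(250,217.7),(295,205.5),(339,204.5),(382.3,194.1)],scene=[(429,270),(381,295),(323,308),(265,333)])
for n in('top','scene'):
    g=cv2.imread(f'pics/{n}0.png',0).astype(np.float32)
    L=cv2.boxFilter(np.abs(g-cv2.GaussianBlur(g,(0,0),3)),-1,(5,5))
    for k,p in zip('abcd',guess[n]):
        # cork texture strength map, warped to the metric plane at z=.023, then disc fit by weighted matched filter (radius 42mm)
        c=ray(n,p,.023)[:2]; N=121; s=.001
        r=np.arange(N)*s-.06
        T=np.array(eyes.camera_model(n)['world_from_camera']);K=np.array(eyes.camera_model(n)['camera_matrix'])
        X,Y=np.meshgrid(c[0]+r,c[1]+r); P=np.stack([X,Y,0*X+.023],-1)-T[:3,3]; q=P@T[:3,:3]
        u=K[0,0]*q[...,0]/-q[...,2]+K[0,2]; v=K[1,1]*-q[...,1]/-q[...,2]+K[1,2]
        W=cv2.remap(L,u.astype(np.float32),v.astype(np.float32),1)
        m=(W>4).astype(np.uint8); m=cv2.morphologyEx(m,cv2.MORPH_CLOSE,np.ones((9,9))); m=cv2.morphologyEx(m,cv2.MORPH_OPEN,cv2.getStructuringElement(2,(35,35)))
        cs,_=cv2.findContours(m,0,1); cc=max(cs,key=cv2.contourArea); (x,y),rad=cv2.minEnclosingCircle(cc); M=cv2.moments(cc)
        print(n,k,'hand',c.round(4),'circ',(c+np.array([r[0]+x*s,r[0]+y*s])).round(4),round(rad),'cent',(c+np.array([r[0]+M['m10']/M['m00']*s,r[0]+M['m01']/M['m00']*s])).round(4))
for nm,p,z in(('loaf',(182,212),.05),('bowl',(442,168),.05),('turq',(159,279),.15),('green',(165,320),.15)): print(nm,ray('top',p,z).round(3))
E
```

```text
top a hand [0.6016 0.1708] circ [0.6016 0.1708] 85 cent [0.5985 0.1741]
top b hand [0.6293 0.0718] circ [0.6251 0.0696] 80 cent [0.6278 0.0712]
top c hand [ 0.6319 -0.0257] circ [ 0.6283 -0.0327] 77 cent [ 0.6283 -0.0284]
top d hand [ 0.6558 -0.1224] circ [ 0.6558 -0.1224] 85 cent [ 0.6572 -0.1259]
scene a hand [0.6044 0.1745] circ [0.6044 0.1745] 85 cent [0.6022 0.1767]
scene b hand [0.6355 0.075 ] circ [0.6355 0.075 ] 85 cent [0.6346 0.075 ]
scene c hand [ 0.637  -0.0234] circ [ 0.6283 -0.0267] 76 cent [ 0.633  -0.0258]
scene d hand [ 0.6605 -0.1208] circ [ 0.6605 -0.1208] 85 cent [ 0.6614 -0.1242]
loaf [0.609 0.313 0.05 ]
bowl [ 0.709 -0.25   0.05 ]
turq [0.462 0.324 0.15 ]
green [0.385 0.31  0.15 ]
```

play_rows(
  deltas=[
    {"x": 0.03, "y": 0.045, "wz": 8},
    {"x": 0.06, "y": 0.09, "wz": 16},
    {"x": 0.08, "y": 0.135, "wz": 24},
    {"x": 0.1, "y": 0.18, "wz": 32},
    {"x": 0.12, "y": 0.225, "wz": 40},
    {"x": 0.14, "y": 0.27, "wz": 48},
    {"x": 0.16, "y": 0.31, "wz": 56},
    {"x": 0.18, "y": 0.35, "wz": 64},
    {"x": 0.194, "y": 0.375, "wz": 68.5},
    {"x": 0.194, "y": 0.375, "wz": 68.5},
    {"x": 0.194, "y": 0.375, "wz": 68.5},
  ],
)

```text
invalid input
```

```bash
python3 - <<'E'
from rig import sensors, eyes
import cv2, numpy as np
from scipy.spatial.transform import Rotation as R
s=sensors.get_state(); print(s['clock'],s['tcp_pos'].round(4),s['joints'].round(2)); print(R.from_rotvec(s['tcp_rot']).as_matrix().round(3))
m=eyes.camera_model('wrist'); print(np.array(m['hand_eye']).round(3),np.array(m['camera_matrix']).round(0))
cv2.imwrite('pics/w1.png',eyes.get_image('wrist')[:,:,::-1])
E
```

```text
0.1 [ 0.2287 -0.5814  0.2219] [ 1.15  0.42 -0.01  1.61  0.    1.11 -0.05]
[[ 0.931  0.366 -0.   ]
 [ 0.366 -0.931  0.001]
 [-0.    -0.001 -1.   ]]
[[-0.     0.968  0.252  0.073]
 [ 1.    -0.     0.001  0.   ]
 [ 0.001  0.252 -0.968 -0.161]
 [ 0.     0.     0.     1.   ]] [[352.   0. 321.]
 [  0. 352. 237.]
 [  0.   0.   1.]]
```

View pics/w1.png

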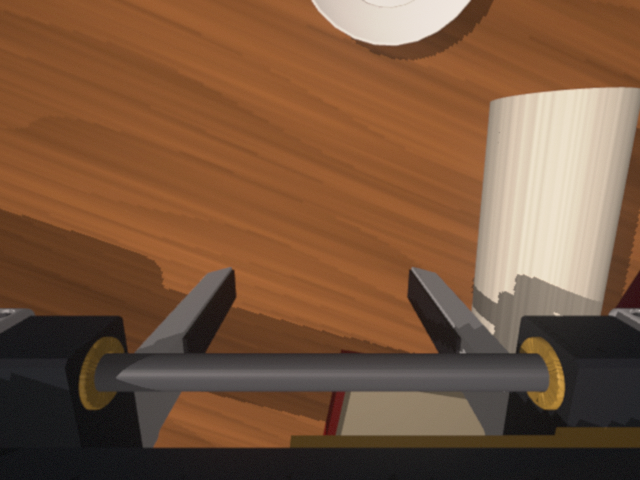

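The wrist view shows the plate rim at the top (390,20), a pale cylinder at the right (560,200) away from my path, and clear table to the left, where I am heading. The move was refused, so I'm retrying with every key filled.

play_rows(
  deltas=[
    {"wx": 0, "wy": 0, "wz": 8, "x": 0.03, "y": 0.04, "z": 0, "hand": 0.094},
    {"wx": 0, "wy": 0, "wz": 24, "x": 0.08, "y": 0.13, "z": 0, "hand": 0.094},
    {"wx": 0, "wy": 0, "wz": 40, "x": 0.12, "y": 0.22, "z": 0, "hand": 0.094},
    {"wx": 0, "wy": 0, "wz": 56, "x": 0.16, "y": 0.31, "z": 0, "hand": 0.094},
    {"wx": 0, "wy": 0, "wz": 68.5, "x": 0.194, "y": 0.375, "z": 0, "hand": 0.094},
    {"wx": 0, "wy": 0, "wz": 68.5, "x": 0.194, "y": 0.375, "z": 0, "hand": 0.094},
    {"wx": 0, "wy": 0, "wz": 68.5, "x": 0.194, "y": 0.375, "z": 0, "hand": 0.094},
    {"wx": 0, "wy": 0, "wz": 68.5, "x": 0.194, "y": 0.375, "z": 0, "hand": 0.094},
    {"wx": 0, "wy": 0, "wz": 68.5, "x": 0.194, "y": 0.375, "z": 0, "hand": 0.094},
    {"wx": 0, "wy": 0, "wz": 68.5, "x": 0.194, "y": 0.375, "z": 0, "hand": 0.094},
    {"wx": 0, "wy": 0, "wz": 68.5, "x": 0.194, "y": 0.375, "z": 0, "hand": 0.094},
    {"wx": 0, "wy": 0, "wz": 68.5, "x": 0.194, "y": 0.375, "z": 0, "hand": 0.094},
  ],
)

```text
clock: 1.35
tcp_pos: [0.4223, -0.2076, 0.2223]
tcp_rot: [-2.224, -2.219, 0.001]
force: [-0.3, -0.8, 0.2]
width: 0.0943
grasp_force: 0.0
```

```bash
cat >> h.py <<'E'
from rig import sensors
from scipy.spatial.transform import Rotation as Rt
def wray(s,uv,z):
    m=eyes.camera_model('wrist');K=m['camera_matrix'];E=np.array(m['hand_eye']);R=Rt.from_rotvec(s['tcp_rot']).as_matrix()
    d=np.linalg.inv(K)@[uv[0],uv[1],1]; d=R@E[:3,:3]@[d[0],-d[1],-d[2]]; o=s['tcp_pos']+R@E[:3,3]
    return o+d*(z-o[2])/d[2]
E
python3 - <<'E'
from h import *
s=sensors.get_state(); im=eyes.get_image('wrist'); cv2.imwrite('pics/w2.png',im[:,:,::-1])
for c in lids('wrist',im):
    for j,h in dict(P=.092,R=.066,S=.12).items():
        (x,y),r=cv2.minEnclosingCircle(np.array([wray(s,p,h)[:2] for p in c.reshape(-1,2)],np.float32)); print(j,c.reshape(-1,2).mean(0).round(),round(x,4),round(y,4),round(r,4))
E
```

```text
P [374. 428.] 0.4747 -0.4138 0.0492
R [374. 428.] 0.4793 -0.4387 0.0535
S [374. 428.] 0.4697 -0.387 0.0444
P [459. 313.] 0.5492 -0.2803 0.0625
R [459. 313.] 0.5605 -0.2933 0.0681
S [459. 313.] 0.5371 -0.2663 0.0565
P [184. 313.] 0.2951 -0.2799 0.063
R [184. 313.] 0.2837 -0.2928 0.0686
S [184. 313.] 0.3073 -0.2659 0.0569
P [600. 282.] 0.6697 -0.2509 0.0149
R [600. 282.] 0.6918 -0.2613 0.0162
S [600. 282.] 0.646 -0.2398 0.0135
P [619. 278.] 0.6831 -0.248 0.0161
R [619. 278.] 0.7063 -0.2581 0.0175
S [619. 278.] 0.6581 -0.2371 0.0145
P [605. 253.] 0.6703 -0.23 0.0353Traceback (most recent call last):
  File "<stdin>", line 5, in <module>
  File "h.py", line 16, in wray
    m=eyes.camera_model('wrist');K=m['camera_matrix'];E=np.array(m['hand_eye']);R=Rt.from_rotvec(s['tcp_rot']).as_matrix()
ValueError: time passes only in moves, steps and waits
```

View pics/w2.png

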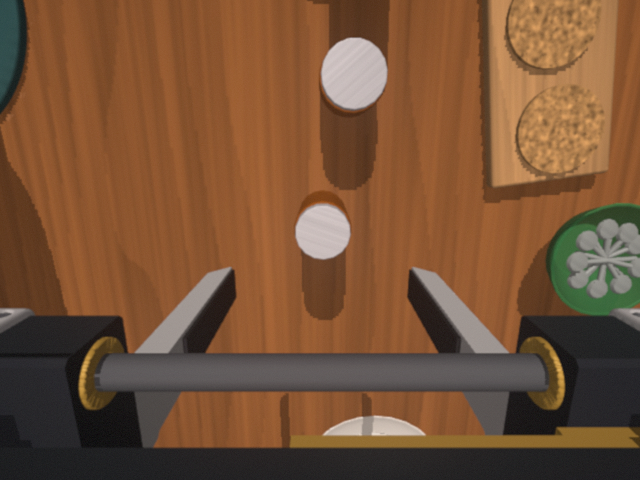

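P's lid is at (323,231) between the open fingers, R's lid at (354,74), coaster_d at (561,129), and coaster_c is partly visible at the top. I'll cast these as a third check.

```bash
python3 - <<'E'
from h import *
s=sensors.get_state()
for n,p,z in(('P',(323,231),.092),('R',(354,74),.066),('d',(561,129),.023),('c',(554,25),.023)): print(n,wray(s,p,z).round(4))
E
```

```text
P [ 0.4239 -0.2053  0.092 ]
R [ 0.45   -0.0772  0.066 ]
d [ 0.6576 -0.1196  0.023 ]
c [ 0.6358 -0.0285  0.023 ]
```

play_rows(
  deltas=[
    {"wx": 0, "wy": 0, "wz": 0, "x": 0.001, "y": 0.001, "z": -0.04, "hand": 0.094},
    {"wx": 0, "wy": 0, "wz": 0, "x": 0.001, "y": 0.001, "z": -0.08, "hand": 0.094},
    {"wx": 0, "wy": 0, "wz": 0, "x": 0.001, "y": 0.001, "z": -0.12, "hand": 0.094},
    {"wx": 0, "wy": 0, "wz": 0, "x": 0.001, "y": 0.001, "z": -0.15, "hand": 0.094},
    {"wx": 0, "wy": 0, "wz": 0, "x": 0.001, "y": 0.001, "z": -0.167, "hand": 0.094},
    {"wx": 0, "wy": 0, "wz": 0, "x": 0.001, "y": 0.001, "z": -0.167, "hand": 0.094},
    {"wx": 0, "wy": 0, "wz": 0, "x": 0.001, "y": 0.001, "z": -0.167, "hand": 0.094},
    {"wx": 0, "wy": 0, "wz": 0, "x": 0.001, "y": 0.001, "z": -0.167, "hand": 0.04},
    {"wx": 0, "wy": 0, "wz": 0, "x": 0.001, "y": 0.001, "z": -0.167, "hand": 0.04},
    {"wx": 0, "wy": 0, "wz": 0, "x": 0.001, "y": 0.001, "z": -0.167, "hand": 0.04},
    {"wx": 0, "wy": 0, "wz": 0, "x": 0.001, "y": 0.001, "z": -0.167, "hand": 0.04},
    {"wx": 0, "wy": 0, "wz": 0, "x": 0.001, "y": 0.001, "z": -0.167, "hand": 0.04},
  ],
)

```text
clock: 2.6
tcp_pos: [0.4239, -0.2056, 0.0556]
tcp_rot: [2.222, 2.221, -0.0]
force: [0.1, 0.3, 0.4]
width: 0.0573
grasp_force: 0.0
```

play_rows(
  deltas=[
    {"wx": 0, "wy": 0, "wz": 0, "x": 0, "y": 0, "z": 0, "hand": 0.04},
    {"wx": 0, "wy": 0, "wz": 0, "x": 0, "y": 0, "z": 0, "hand": 0.04},
    {"wx": 0, "wy": 0, "wz": 0, "x": 0, "y": 0, "z": 0, "hand": 0.04},
    {"wx": 0, "wy": 0, "wz": 0, "x": 0, "y": 0, "z": 0, "hand": 0.04},
  ],
)

```text
clock: 3.0
tcp_pos: [0.4238, -0.2057, 0.0555]
tcp_rot: [2.222, 2.221, -0.0]
force: [-2.0, 0.4, 5.5]
width: 0.0515
grasp_force: 30.0
```

play_rows(
  deltas=[
    {"wx": 0, "wy": 0, "wz": 0, "x": 0, "y": 0, "z": 0.01, "hand": 0.04},
    {"wx": 0, "wy": 0, "wz": 0, "x": 0, "y": 0, "z": 0.03, "hand": 0.04},
    {"wx": 0, "wy": 0, "wz": 0, "x": 0.0, "y": 0.0, "z": 0.06, "hand": 0.04},
    {"wx": 0, "wy": 0, "wz": 0, "x": 0.01, "y": 0.01, "z": 0.09, "hand": 0.04},
    {"wx": 0, "wy": 0, "wz": 0, "x": 0.03, "y": 0.03, "z": 0.1, "hand": 0.04},
    {"wx": 0, "wy": 0, "wz": 0, "x": 0.06, "y": 0.055, "z": 0.1, "hand": 0.04},
    {"wx": 0, "wy": 0, "wz": 0, "x": 0.09, "y": 0.08, "z": 0.1, "hand": 0.04},
    {"wx": 0, "wy": 0, "wz": 0, "x": 0.12, "y": 0.105, "z": 0.1, "hand": 0.04},
    {"wx": 0, "wy": 0, "wz": 0, "x": 0.15, "y": 0.13, "z": 0.1, "hand": 0.04},
    {"wx": 0, "wy": 0, "wz": 0, "x": 0.18, "y": 0.155, "z": 0.1, "hand": 0.04},
    {"wx": 0, "wy": 0, "wz": 0, "x": 0.2, "y": 0.172, "z": 0.1, "hand": 0.04},
    {"wx": 0, "wy": 0, "wz": 0, "x": 0.21, "y": 0.18, "z": 0.1, "hand": 0.04},
  ],
)

```text
clock: 4.2
tcp_pos: [0.6348, -0.0232, 0.1556]
tcp_rot: [-2.219, -2.223, -0.001]
force: [-0.9, -1.3, -2.2]
width: 0.0516
grasp_force: 30.0
```

play_rows(
  deltas=[
    {"wx": 0, "wy": 0, "wz": 0, "x": 0, "y": 0, "z": -0.02, "hand": 0.04},
    {"wx": 0, "wy": 0, "wz": 0, "x": 0, "y": 0, "z": -0.045, "hand": 0.04},
    {"wx": 0, "wy": 0, "wz": 0, "x": 0, "y": 0, "z": -0.06, "hand": 0.04},
    {"wx": 0, "wy": 0, "wz": 0, "x": 0, "y": 0, "z": -0.07, "hand": 0.04},
    {"wx": 0, "wy": 0, "wz": 0, "x": 0, "y": 0, "z": -0.0765, "hand": 0.04},
    {"wx": 0, "wy": 0, "wz": 0, "x": 0, "y": 0, "z": -0.0765, "hand": 0.04},
    {"wx": 0, "wy": 0, "wz": 0, "x": 0, "y": 0, "z": -0.0765, "hand": 0.04},
    {"wx": 0, "wy": 0, "wz": 0, "x": 0, "y": 0, "z": -0.0765, "hand": 0.04},
  ],
)

```text
clock: 5.0
tcp_pos: [0.6341, -0.0256, 0.0796]
tcp_rot: [2.222, 2.22, 0.001]
force: [0.9, 0.0, -2.1]
width: 0.0515
grasp_force: 30.0
```

play_rows(
  deltas=[
    {"wx": 0, "wy": 0, "wz": 0, "x": 0, "y": 0, "z": 0, "hand": 0.094},
    {"wx": 0, "wy": 0, "wz": 0, "x": 0, "y": 0, "z": 0, "hand": 0.094},
    {"wx": 0, "wy": 0, "wz": 0, "x": 0, "y": 0, "z": 0, "hand": 0.094},
    {"wx": 0, "wy": 0, "wz": 0, "x": 0, "y": 0, "z": 0, "hand": 0.094},
    {"wx": 0, "wy": 0, "wz": 0, "x": 0, "y": 0, "z": 0, "hand": 0.094},
    {"wx": 0, "wy": 0, "wz": 0, "x": 0, "y": 0, "z": 0, "hand": 0.094},
    {"wx": 0, "wy": 0, "wz": 0, "x": 0, "y": 0, "z": 0.04, "hand": 0.094},
    {"wx": 0, "wy": 0, "wz": 0, "x": 0, "y": 0, "z": 0.08, "hand": 0.094},
    {"wx": 0, "wy": 0, "wz": 0, "x": 0, "y": 0, "z": 0.12, "hand": 0.094},
    {"wx": 0, "wy": 0, "wz": 0, "x": 0, "y": 0, "z": 0.145, "hand": 0.094},
    {"wx": 0, "wy": 0, "wz": 0, "x": 0, "y": 0, "z": 0.145, "hand": 0.094},
  ],
)

```text
clock: 6.1
tcp_pos: [0.6353, -0.0254, 0.2278]
tcp_rot: [2.219, 2.218, 0.006]
force: [0.7, -0.7, 0.4]
width: 0.094
grasp_force: 0.0
```

play_rows(
  deltas=[
    {"wx": 0, "wy": 0, "wz": 0, "x": -0.04, "y": -0.012, "z": 0, "hand": 0.094},
    {"wx": 0, "wy": 0, "wz": 0, "x": -0.085, "y": -0.025, "z": 0, "hand": 0.094},
    {"wx": 0, "wy": 0, "wz": 0, "x": -0.13, "y": -0.038, "z": 0, "hand": 0.094},
    {"wx": 0, "wy": 0, "wz": 0, "x": -0.17, "y": -0.048, "z": 0, "hand": 0.094},
    {"wx": 0, "wy": 0, "wz": 0, "x": -0.185, "y": -0.052, "z": 0, "hand": 0.094},
    {"wx": 0, "wy": 0, "wz": 0, "x": -0.185, "y": -0.052, "z": 0, "hand": 0.094},
    {"wx": 0, "wy": 0, "wz": 0, "x": -0.185, "y": -0.052, "z": 0, "hand": 0.094},
  ],
)

```text
clock: 6.8
tcp_pos: [0.4492, -0.0776, 0.2238]
tcp_rot: [2.222, 2.221, 0.0]
force: [0.5, -0.2, 0.3]
width: 0.0942
grasp_force: 0.0
```

```bash
python3 - <<'E'
from h import *
s=sensors.get_state(); print(s['tcp_pos'].round(4)); im=eyes.get_image('wrist'); cv2.imwrite('pics/w3.png',im[:,:,::-1])
E
```

```text
[ 0.4492 -0.0776  0.2238]
```

View pics/w3.png

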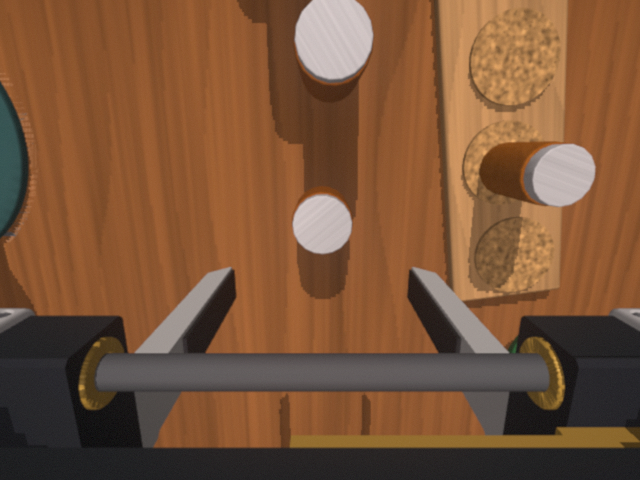

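P stands upright on coaster_c with its lid at (561,174). R's lid is at (322,223) between the fingers, S's lid at (334,39), coaster_b at (515,57) and coaster_d at (514,256).

```bash
python3 - <<'E'
from h import *
s=sensors.get_state()
for n,p,z in(('R',(322,223),.066),('Plid',(561,174),.115),('d',(514,256),.023),('b',(515,57),.023),('S',(334,39),.12)): print(n,wray(s,p,z).round(4))
E
```

```text
R [ 0.4503 -0.0739  0.066 ]
Plid [ 0.6313 -0.0253  0.115 ]
d [ 0.6573 -0.1197  0.023 ]
b [0.6315 0.076  0.023 ]
S [0.4584 0.0656 0.12  ]
```

play_rows(
  deltas=[
    {"wx": 0, "wy": 0, "wz": 0, "x": 0, "y": 0, "z": -0.045, "hand": 0.094},
    {"wx": 0, "wy": 0, "wz": 0, "x": 0, "y": 0, "z": -0.09, "hand": 0.094},
    {"wx": 0, "wy": 0, "wz": 0, "x": 0, "y": 0, "z": -0.13, "hand": 0.094},
    {"wx": 0, "wy": 0, "wz": 0, "x": 0, "y": 0, "z": -0.165, "hand": 0.094},
    {"wx": 0, "wy": 0, "wz": 0, "x": 0, "y": 0, "z": -0.188, "hand": 0.094},
    {"wx": 0, "wy": 0, "wz": 0, "x": 0, "y": 0, "z": -0.188, "hand": 0.094},
    {"wx": 0, "wy": 0, "wz": 0, "x": 0, "y": 0, "z": -0.188, "hand": 0.04},
    {"wx": 0, "wy": 0, "wz": 0, "x": 0, "y": 0, "z": -0.188, "hand": 0.04},
    {"wx": 0, "wy": 0, "wz": 0, "x": 0, "y": 0, "z": -0.188, "hand": 0.04},
    {"wx": 0, "wy": 0, "wz": 0, "x": 0, "y": 0, "z": -0.188, "hand": 0.04},
    {"wx": 0, "wy": 0, "wz": 0, "x": 0, "y": 0, "z": -0.188, "hand": 0.04},
    {"wx": 0, "wy": 0, "wz": 0, "x": 0, "y": 0, "z": -0.188, "hand": 0.04},
  ],
)

```text
clock: 8.05
tcp_pos: [0.4492, -0.0778, 0.0366]
tcp_rot: [2.221, 2.22, 0.001]
force: [-1.4, -0.1, 10.2]
width: 0.0601
grasp_force: 30.0
```

play_rows(
  deltas=[
    {"wx": 0, "wy": 0, "wz": 0, "x": 0, "y": 0, "z": 0, "hand": 0.04},
    {"wx": 0, "wy": 0, "wz": 0, "x": 0, "y": 0, "z": 0, "hand": 0.04},
  ],
)

```text
clock: 8.25
tcp_pos: [0.4492, -0.0778, 0.0365]
tcp_rot: [2.221, 2.22, 0.0]
force: [-2.7, -0.7, 8.5]
width: 0.0594
grasp_force: 30.0
```

play_rows(
  deltas=[
    {"wx": 0, "wy": 0, "wz": 0, "x": 0, "y": 0, "z": 0.01, "hand": 0.04},
    {"wx": 0, "wy": 0, "wz": 0, "x": 0, "y": 0, "z": 0.03, "hand": 0.04},
    {"wx": 0, "wy": 0, "wz": 0, "x": 0.0, "y": -0.01, "z": 0.06, "hand": 0.04},
    {"wx": 0, "wy": 0, "wz": 0, "x": 0.01, "y": -0.02, "z": 0.09, "hand": 0.04},
    {"wx": 0, "wy": 0, "wz": 0, "x": 0.03, "y": -0.03, "z": 0.1, "hand": 0.04},
    {"wx": 0, "wy": 0, "wz": 0, "x": 0.06, "y": -0.04, "z": 0.1, "hand": 0.04},
    {"wx": 0, "wy": 0, "wz": 0, "x": 0.09, "y": -0.045, "z": 0.1, "hand": 0.04},
    {"wx": 0, "wy": 0, "wz": 0, "x": 0.12, "y": -0.045, "z": 0.1, "hand": 0.04},
    {"wx": 0, "wy": 0, "wz": 0, "x": 0.15, "y": -0.045, "z": 0.1, "hand": 0.04},
    {"wx": 0, "wy": 0, "wz": 0, "x": 0.18, "y": -0.045, "z": 0.1, "hand": 0.04},
    {"wx": 0, "wy": 0, "wz": 0, "x": 0.2, "y": -0.045, "z": 0.1, "hand": 0.04},
    {"wx": 0, "wy": 0, "wz": 0, "x": 0.208, "y": -0.045, "z": 0.1, "hand": 0.04},
  ],
)

```text
clock: 9.45
tcp_pos: [0.6579, -0.1222, 0.1362]
tcp_rot: [-2.221, -2.221, -0.001]
force: [-1.0, 0.5, -2.6]
width: 0.0595
grasp_force: 30.0
```

play_rows(
  deltas=[
    {"wx": 0, "wy": 0, "wz": 0, "x": 0, "y": 0, "z": -0.02, "hand": 0.04},
    {"wx": 0, "wy": 0, "wz": 0, "x": 0, "y": 0, "z": -0.045, "hand": 0.04},
    {"wx": 0, "wy": 0, "wz": 0, "x": 0, "y": 0, "z": -0.06, "hand": 0.04},
    {"wx": 0, "wy": 0, "wz": 0, "x": 0, "y": 0, "z": -0.07, "hand": 0.04},
    {"wx": 0, "wy": 0, "wz": 0, "x": 0, "y": 0, "z": -0.0765, "hand": 0.04},
    {"wx": 0, "wy": 0, "wz": 0, "x": 0, "y": 0, "z": -0.0765, "hand": 0.04},
    {"wx": 0, "wy": 0, "wz": 0, "x": 0, "y": 0, "z": -0.0765, "hand": 0.04},
    {"wx": 0, "wy": 0, "wz": 0, "x": 0, "y": 0, "z": -0.0765, "hand": 0.04},
  ],
)

```text
clock: 10.25
tcp_pos: [0.6571, -0.1227, 0.06]
tcp_rot: [2.221, 2.22, 0.001]
force: [1.0, -0.5, -1.9]
width: 0.0596
grasp_force: 30.0
```

play_rows(
  deltas=[
    {"wx": 0, "wy": 0, "wz": 0, "x": 0, "y": 0, "z": 0, "hand": 0.094},
    {"wx": 0, "wy": 0, "wz": 0, "x": 0, "y": 0, "z": 0, "hand": 0.094},
    {"wx": 0, "wy": 0, "wz": 0, "x": 0, "y": 0, "z": 0, "hand": 0.094},
    {"wx": 0, "wy": 0, "wz": 0, "x": 0, "y": 0, "z": 0, "hand": 0.094},
    {"wx": 0, "wy": 0, "wz": 0, "x": 0, "y": 0, "z": 0, "hand": 0.094},
    {"wx": 0, "wy": 0, "wz": 0, "x": 0, "y": 0, "z": 0, "hand": 0.094},
    {"wx": 0, "wy": 0, "wz": 0, "x": 0, "y": 0, "z": 0.04, "hand": 0.094},
    {"wx": 0, "wy": 0, "wz": 0, "x": 0, "y": 0, "z": 0.08, "hand": 0.094},
    {"wx": 0, "wy": 0, "wz": 0, "x": 0, "y": 0, "z": 0.12, "hand": 0.094},
    {"wx": 0, "wy": 0, "wz": 0, "x": 0, "y": 0, "z": 0.165, "hand": 0.094},
    {"wx": 0, "wy": 0, "wz": 0, "x": 0, "y": 0, "z": 0.165, "hand": 0.094},
  ],
)

```text
clock: 11.35
tcp_pos: [0.6592, -0.1226, 0.2309]
tcp_rot: [2.217, 2.216, 0.008]
force: [-0.2, 0.4, -0.3]
width: 0.094
grasp_force: 0.0
```

play_rows(
  deltas=[
    {"wx": 0, "wy": 0, "wz": 0, "x": -0.03, "y": 0.03, "z": 0, "hand": 0.094},
    {"wx": 0, "wy": 0, "wz": 0, "x": -0.06, "y": 0.06, "z": 0, "hand": 0.094},
    {"wx": 0, "wy": 0, "wz": 0, "x": -0.09, "y": 0.09, "z": 0, "hand": 0.094},
    {"wx": 0, "wy": 0, "wz": 0, "x": -0.12, "y": 0.12, "z": 0, "hand": 0.094},
    {"wx": 0, "wy": 0, "wz": 0, "x": -0.15, "y": 0.15, "z": 0, "hand": 0.094},
    {"wx": 0, "wy": 0, "wz": 0, "x": -0.18, "y": 0.175, "z": 0, "hand": 0.094},
    {"wx": 0, "wy": 0, "wz": 0, "x": -0.199, "y": 0.189, "z": 0, "hand": 0.094},
    {"wx": 0, "wy": 0, "wz": 0, "x": -0.199, "y": 0.189, "z": 0, "hand": 0.094},
    {"wx": 0, "wy": 0, "wz": 0, "x": -0.199, "y": 0.189, "z": 0, "hand": 0.094},
  ],
)

```text
clock: 12.25
tcp_pos: [0.458, 0.0662, 0.2245]
tcp_rot: [2.221, 2.221, 0.0]
force: [0.7, 0.7, 0.3]
width: 0.0942
grasp_force: 0.0
```

```bash
python3 - <<'E'
from h import *
s=sensors.get_state(); print(s['tcp_pos'].round(4)); im=eyes.get_image('wrist'); cv2.imwrite('pics/w4.png',im[:,:,::-1])
E
```

```text
[0.458  0.0662 0.2245]
```

View pics/w4.png

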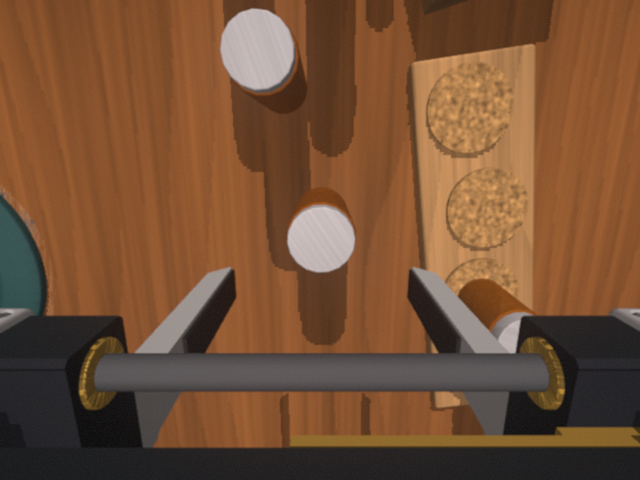

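S's lid is at (321,238) between the fingers, Q's lid at (259,50), coaster_a at (470,108) and coaster_b at (487,208).

```bash
python3 - <<'E'
from h import *
s=sensors.get_state()
for n,p,z in(('S',(321,238),.12),('a',(470,108),.023),('b',(487,208),.023),('Q',(259,50),.15)): print(n,wray(s,p,z).round(4))
E
```

```text
S [0.4584 0.0689 0.12  ]
a [0.6033 0.1739 0.023 ]
b [0.6314 0.0755 0.023 ]
Q [0.4209 0.195  0.15  ]
```

play_rows(
  deltas=[
    {"wx": 0, "wy": 0, "wz": 0, "x": 0, "y": 0, "z": -0.04, "hand": 0.094},
    {"wx": 0, "wy": 0, "wz": 0, "x": 0, "y": 0, "z": -0.08, "hand": 0.094},
    {"wx": 0, "wy": 0, "wz": 0, "x": 0, "y": 0, "z": -0.12, "hand": 0.094},
    {"wx": 0, "wy": 0, "wz": 0, "x": 0, "y": 0, "z": -0.15, "hand": 0.094},
    {"wx": 0, "wy": 0, "wz": 0, "x": 0, "y": 0, "z": -0.15, "hand": 0.094},
    {"wx": 0, "wy": 0, "wz": 0, "x": 0, "y": 0, "z": -0.15, "hand": 0.04},
    {"wx": 0, "wy": 0, "wz": 0, "x": 0, "y": 0, "z": -0.15, "hand": 0.04},
    {"wx": 0, "wy": 0, "wz": 0, "x": 0, "y": 0, "z": -0.15, "hand": 0.04},
    {"wx": 0, "wy": 0, "wz": 0, "x": 0, "y": 0, "z": -0.15, "hand": 0.04},
    {"wx": 0, "wy": 0, "wz": 0, "x": 0, "y": 0, "z": -0.15, "hand": 0.04},
    {"wx": 0, "wy": 0, "wz": 0, "x": 0, "y": 0, "z": -0.15, "hand": 0.04},
    {"wx": 0, "wy": 0, "wz": 0, "x": 0, "y": 0, "z": -0.15, "hand": 0.04},
  ],
)

```text
clock: 13.5
tcp_pos: [0.4581, 0.0663, 0.075]
tcp_rot: [2.221, 2.22, 0.0]
force: [-2.3, -1.0, 10.0]
width: 0.0574
grasp_force: 30.0
```

play_rows(
  deltas=[
    {"wx": 0, "wy": 0, "wz": 0, "x": 0, "y": 0, "z": 0, "hand": 0.04},
    {"wx": 0, "wy": 0, "wz": 0, "x": 0, "y": 0, "z": 0, "hand": 0.04},
  ],
)

```text
clock: 13.7
tcp_pos: [0.4581, 0.0664, 0.075]
tcp_rot: [2.221, 2.22, 0.0]
force: [-2.2, -0.8, 9.8]
width: 0.0579
grasp_force: 30.0
```

play_rows(
  deltas=[
    {"wx": 0, "wy": 0, "wz": 0, "x": 0, "y": 0, "z": 0.01, "hand": 0.04},
    {"wx": 0, "wy": 0, "wz": 0, "x": 0, "y": 0, "z": 0.03, "hand": 0.04},
    {"wx": 0, "wy": 0, "wz": 0, "x": 0.0, "y": 0, "z": 0.06, "hand": 0.04},
    {"wx": 0, "wy": 0, "wz": 0, "x": 0.01, "y": 0.003, "z": 0.09, "hand": 0.04},
    {"wx": 0, "wy": 0, "wz": 0, "x": 0.03, "y": 0.007, "z": 0.1, "hand": 0.04},
    {"wx": 0, "wy": 0, "wz": 0, "x": 0.055, "y": 0.007, "z": 0.1, "hand": 0.04},
    {"wx": 0, "wy": 0, "wz": 0, "x": 0.08, "y": 0.007, "z": 0.1, "hand": 0.04},
    {"wx": 0, "wy": 0, "wz": 0, "x": 0.105, "y": 0.007, "z": 0.1, "hand": 0.04},
    {"wx": 0, "wy": 0, "wz": 0, "x": 0.13, "y": 0.007, "z": 0.1, "hand": 0.04},
    {"wx": 0, "wy": 0, "wz": 0, "x": 0.15, "y": 0.007, "z": 0.1, "hand": 0.04},
    {"wx": 0, "wy": 0, "wz": 0, "x": 0.167, "y": 0.007, "z": 0.1, "hand": 0.04},
    {"wx": 0, "wy": 0, "wz": 0, "x": 0.174, "y": 0.007, "z": 0.1, "hand": 0.04},
  ],
)

```text
clock: 14.9
tcp_pos: [0.6325, 0.0733, 0.1745]
tcp_rot: [-2.222, -2.22, 0.0]
force: [-1.0, -0.1, -4.0]
width: 0.0577
grasp_force: 30.0
```

play_rows(
  deltas=[
    {"wx": 0, "wy": 0, "wz": 0, "x": 0, "y": 0, "z": -0.02, "hand": 0.04},
    {"wx": 0, "wy": 0, "wz": 0, "x": 0, "y": 0, "z": -0.045, "hand": 0.04},
    {"wx": 0, "wy": 0, "wz": 0, "x": 0, "y": 0, "z": -0.06, "hand": 0.04},
    {"wx": 0, "wy": 0, "wz": 0, "x": 0, "y": 0, "z": -0.07, "hand": 0.04},
    {"wx": 0, "wy": 0, "wz": 0, "x": 0, "y": 0, "z": -0.0765, "hand": 0.04},
    {"wx": 0, "wy": 0, "wz": 0, "x": 0, "y": 0, "z": -0.0765, "hand": 0.04},
    {"wx": 0, "wy": 0, "wz": 0, "x": 0, "y": 0, "z": -0.0765, "hand": 0.04},
    {"wx": 0, "wy": 0, "wz": 0, "x": 0, "y": 0, "z": -0.0765, "hand": 0.04},
  ],
)

```text
clock: 15.7
tcp_pos: [0.6321, 0.0734, 0.0985]
tcp_rot: [2.222, 2.22, 0.001]
force: [-0.3, -0.6, -5.0]
width: 0.0576
grasp_force: 30.0
```

play_rows(
  deltas=[
    {"wx": 0, "wy": 0, "wz": 0, "x": 0, "y": 0, "z": 0, "hand": 0.094},
    {"wx": 0, "wy": 0, "wz": 0, "x": 0, "y": 0, "z": 0, "hand": 0.094},
    {"wx": 0, "wy": 0, "wz": 0, "x": 0, "y": 0, "z": 0, "hand": 0.094},
    {"wx": 0, "wy": 0, "wz": 0, "x": 0, "y": 0, "z": 0, "hand": 0.094},
    {"wx": 0, "wy": 0, "wz": 0, "x": 0, "y": 0, "z": 0, "hand": 0.094},
    {"wx": 0, "wy": 0, "wz": 0, "x": 0, "y": 0, "z": 0, "hand": 0.094},
    {"wx": 0, "wy": 0, "wz": 0, "x": 0, "y": 0, "z": 0.04, "hand": 0.094},
    {"wx": 0, "wy": 0, "wz": 0, "x": 0, "y": 0, "z": 0.08, "hand": 0.094},
    {"wx": 0, "wy": 0, "wz": 0, "x": 0, "y": 0, "z": 0.12, "hand": 0.094},
    {"wx": 0, "wy": 0, "wz": 0, "x": 0, "y": 0, "z": 0.13, "hand": 0.094},
    {"wx": 0, "wy": 0, "wz": 0, "x": 0, "y": 0, "z": 0.13, "hand": 0.094},
  ],
)

```text
clock: 16.8
tcp_pos: [0.6324, 0.0735, 0.2294]
tcp_rot: [2.221, 2.219, 0.003]
force: [0.2, -0.6, -0.9]
width: 0.0943
grasp_force: 0.0
```

play_rows(
  deltas=[
    {"wx": 0, "wy": 0, "wz": 0, "x": -0.035, "y": 0.02, "z": 0, "hand": 0.094},
    {"wx": 0, "wy": 0, "wz": 0, "x": -0.07, "y": 0.04, "z": 0, "hand": 0.094},
    {"wx": 0, "wy": 0, "wz": 0, "x": -0.105, "y": 0.06, "z": 0, "hand": 0.094},
    {"wx": 0, "wy": 0, "wz": 0, "x": -0.14, "y": 0.08, "z": 0, "hand": 0.094},
    {"wx": 0, "wy": 0, "wz": 0, "x": -0.17, "y": 0.1, "z": 0, "hand": 0.094},
    {"wx": 0, "wy": 0, "wz": 0, "x": -0.2, "y": 0.115, "z": 0, "hand": 0.094},
    {"wx": 0, "wy": 0, "wz": 0, "x": -0.212, "y": 0.121, "z": 0, "hand": 0.094},
    {"wx": 0, "wy": 0, "wz": 0, "x": -0.212, "y": 0.121, "z": 0, "hand": 0.094},
    {"wx": 0, "wy": 0, "wz": 0, "x": -0.212, "y": 0.121, "z": 0, "hand": 0.094},
  ],
)

```text
clock: 17.7
tcp_pos: [0.4203, 0.1938, 0.2274]
tcp_rot: [-2.222, -2.22, 0.001]
force: [0.3, -0.1, -0.6]
width: 0.0943
grasp_force: 0.0
```

```bash
python3 - <<'E'
from h import *
s=sensors.get_state(); im=eyes.get_image('wrist'); cv2.imwrite('pics/w5.png',im[:,:,::-1])
print([wray(s,p,.15).round(4).tolist() for p in ((320,240),(320,260))])
E
```

```text
[[0.4196, 0.2024, 0.15], [0.4196, 0.1877, 0.15]]
```

View pics/w5.png

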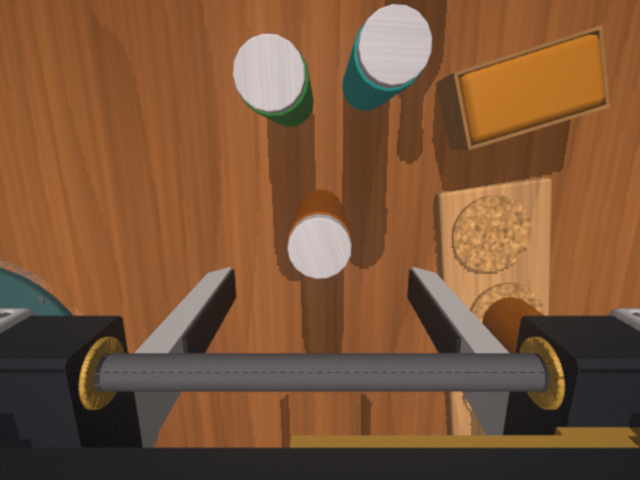

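Q's lid at (320,247) is centred between the fingers, at about (0.4196, 0.197). The loaf at (530,90) and the look-alikes at the top are clear of the path.

play_rows(
  deltas=[
    {"wx": 0, "wy": 0, "wz": 0, "x": 0, "y": 0.002, "z": -0.04, "hand": 0.094},
    {"wx": 0, "wy": 0, "wz": 0, "x": 0, "y": 0.002, "z": -0.08, "hand": 0.094},
    {"wx": 0, "wy": 0, "wz": 0, "x": 0, "y": 0.002, "z": -0.115, "hand": 0.094},
    {"wx": 0, "wy": 0, "wz": 0, "x": 0, "y": 0.002, "z": -0.14, "hand": 0.094},
    {"wx": 0, "wy": 0, "wz": 0, "x": 0, "y": 0.002, "z": -0.14, "hand": 0.094},
    {"wx": 0, "wy": 0, "wz": 0, "x": 0, "y": 0.002, "z": -0.14, "hand": 0.04},
    {"wx": 0, "wy": 0, "wz": 0, "x": 0, "y": 0.002, "z": -0.14, "hand": 0.04},
    {"wx": 0, "wy": 0, "wz": 0, "x": 0, "y": 0.002, "z": -0.14, "hand": 0.04},
    {"wx": 0, "wy": 0, "wz": 0, "x": 0, "y": 0.002, "z": -0.14, "hand": 0.04},
    {"wx": 0, "wy": 0, "wz": 0, "x": 0, "y": 0.002, "z": -0.14, "hand": 0.04},
    {"wx": 0, "wy": 0, "wz": 0, "x": 0, "y": 0.002, "z": -0.14, "hand": 0.04},
    {"wx": 0, "wy": 0, "wz": 0, "x": 0, "y": 0.002, "z": -0.14, "hand": 0.04},
  ],
)

```text
clock: 18.95
tcp_pos: [0.4198, 0.1965, 0.0882]
tcp_rot: [2.222, 2.221, -0.0]
force: [-2.1, -1.1, 7.8]
width: 0.0495
grasp_force: 30.0
```

play_rows(
  deltas=[
    {"wx": 0, "wy": 0, "wz": 0, "x": 0, "y": 0, "z": 0, "hand": 0.04},
    {"wx": 0, "wy": 0, "wz": 0, "x": 0, "y": 0, "z": 0, "hand": 0.04},
    {"wx": 0, "wy": 0, "wz": 0, "x": 0, "y": 0, "z": 0, "hand": 0.04},
  ],
)

```text
clock: 19.25
tcp_pos: [0.4198, 0.1964, 0.0882]
tcp_rot: [2.222, 2.221, -0.0]
force: [-2.1, -1.0, 7.1]
width: 0.0497
grasp_force: 30.0
```

play_rows(
  deltas=[
    {"wx": 0, "wy": 0, "wz": 0, "x": 0, "y": 0, "z": 0.01, "hand": 0.04},
    {"wx": 0, "wy": 0, "wz": 0, "x": 0, "y": 0, "z": 0.03, "hand": 0.04},
    {"wx": 0, "wy": 0, "wz": 0, "x": 0.0, "y": 0, "z": 0.055, "hand": 0.04},
    {"wx": 0, "wy": 0, "wz": 0, "x": 0.01, "y": 0, "z": 0.075, "hand": 0.04},
    {"wx": 0, "wy": 0, "wz": 0, "x": 0.03, "y": -0.004, "z": 0.08, "hand": 0.04},
    {"wx": 0, "wy": 0, "wz": 0, "x": 0.055, "y": -0.008, "z": 0.08, "hand": 0.04},
    {"wx": 0, "wy": 0, "wz": 0, "x": 0.08, "y": -0.012, "z": 0.08, "hand": 0.04},
    {"wx": 0, "wy": 0, "wz": 0, "x": 0.105, "y": -0.016, "z": 0.08, "hand": 0.04},
    {"wx": 0, "wy": 0, "wz": 0, "x": 0.13, "y": -0.02, "z": 0.08, "hand": 0.04},
    {"wx": 0, "wy": 0, "wz": 0, "x": 0.155, "y": -0.0235, "z": 0.08, "hand": 0.04},
    {"wx": 0, "wy": 0, "wz": 0, "x": 0.175, "y": -0.0235, "z": 0.08, "hand": 0.04},
    {"wx": 0, "wy": 0, "wz": 0, "x": 0.183, "y": -0.0235, "z": 0.08, "hand": 0.04},
  ],
)

```text
clock: 20.45
tcp_pos: [0.604, 0.1725, 0.168]
tcp_rot: [-2.223, -2.22, 0.0]
force: [-0.2, -0.7, -3.2]
width: 0.0495
grasp_force: 30.0
```

play_rows(
  deltas=[
    {"wx": 0, "wy": 0, "wz": 0, "x": 0, "y": 0, "z": -0.015, "hand": 0.04},
    {"wx": 0, "wy": 0, "wz": 0, "x": 0, "y": 0, "z": -0.03, "hand": 0.04},
    {"wx": 0, "wy": 0, "wz": 0, "x": 0, "y": 0, "z": -0.043, "hand": 0.04},
    {"wx": 0, "wy": 0, "wz": 0, "x": 0, "y": 0, "z": -0.052, "hand": 0.04},
    {"wx": 0, "wy": 0, "wz": 0, "x": 0, "y": 0, "z": -0.0565, "hand": 0.04},
    {"wx": 0, "wy": 0, "wz": 0, "x": 0, "y": 0, "z": -0.0565, "hand": 0.04},
    {"wx": 0, "wy": 0, "wz": 0, "x": 0, "y": 0, "z": -0.0565, "hand": 0.04},
    {"wx": 0, "wy": 0, "wz": 0, "x": 0, "y": 0, "z": -0.0565, "hand": 0.04},
  ],
)

```text
clock: 21.25
tcp_pos: [0.6028, 0.1729, 0.1115]
tcp_rot: [2.222, 2.221, 0.0]
force: [0.1, 0.4, -3.5]
width: 0.0498
grasp_force: 30.0
```

play_rows(
  deltas=[
    {"wx": 0, "wy": 0, "wz": 0, "x": 0, "y": 0, "z": 0, "hand": 0.094},
    {"wx": 0, "wy": 0, "wz": 0, "x": 0, "y": 0, "z": 0, "hand": 0.094},
    {"wx": 0, "wy": 0, "wz": 0, "x": 0, "y": 0, "z": 0, "hand": 0.094},
    {"wx": 0, "wy": 0, "wz": 0, "x": 0, "y": 0, "z": 0, "hand": 0.094},
    {"wx": 0, "wy": 0, "wz": 0, "x": 0, "y": 0, "z": 0, "hand": 0.094},
    {"wx": 0, "wy": 0, "wz": 0, "x": 0, "y": 0, "z": 0, "hand": 0.094},
    {"wx": 0, "wy": 0, "wz": 0, "x": 0, "y": 0, "z": 0, "hand": 0.094},
    {"wx": 0, "wy": 0, "wz": 0, "x": 0, "y": 0, "z": 0.04, "hand": 0.094},
    {"wx": 0, "wy": 0, "wz": 0, "x": 0, "y": 0, "z": 0.08, "hand": 0.094},
    {"wx": 0, "wy": 0, "wz": 0, "x": 0, "y": 0, "z": 0.12, "hand": 0.094},
    {"wx": 0, "wy": 0, "wz": 0, "x": 0, "y": 0, "z": 0.13, "hand": 0.094},
    {"wx": 0, "wy": 0, "wz": 0, "x": 0, "y": 0, "z": 0.13, "hand": 0.094},
  ],
)

```text
clock: 22.45
tcp_pos: [0.6034, 0.1731, 0.2429]
tcp_rot: [2.221, 2.22, 0.003]
force: [0.1, -1.2, -0.1]
width: 0.094
grasp_force: 0.0
```

play_rows(
  deltas=[
    {"wx": 0, "wy": 0, "wz": 0, "x": -0.04, "y": 0, "z": 0, "hand": 0.094},
    {"wx": 0, "wy": 0, "wz": 0, "x": -0.08, "y": 0, "z": 0, "hand": 0.094},
    {"wx": 0, "wy": 0, "wz": 0, "x": -0.12, "y": 0, "z": 0, "hand": 0.094},
    {"wx": 0, "wy": 0, "wz": 0, "x": -0.16, "y": 0, "z": 0, "hand": 0.094},
    {"wx": 0, "wy": 0, "wz": 0, "x": -0.2, "y": 0, "z": 0, "hand": 0.094},
    {"wx": 0, "wy": 0, "wz": 0, "x": -0.2, "y": 0, "z": 0, "hand": 0.094},
    {"wx": 0, "wy": 0, "wz": 0, "x": -0.2, "y": 0, "z": 0, "hand": 0.094},
    {"wx": 0, "wy": 0, "wz": 0, "x": -0.2, "y": 0, "z": 0, "hand": 0.094},
  ],
)

```text
clock: 23.25
tcp_pos: [0.4033, 0.1726, 0.2408]
tcp_rot: [-2.222, -2.22, 0.001]
force: [-0.5, -0.0, 0.3]
width: 0.094
grasp_force: 0.0
```

```bash
python3 - <<'E'
from h import *
for n in('scene','top'):cv2.imwrite(f'pics/{n}9.png',eyes.get_image(n)[:,:,::-1])
im=cv2.imread('pics/top9.png')[:,:,::-1].copy()
for c in lids('top',im):
    (u,v),_=cv2.minEnclosingCircle(c)
    if 230<u<420 and 150<v<260:
        for j,h in dict(Q=.173,S=.143,P=.115,R=.089).items():
            (x,y),r=cv2.minEnclosingCircle(ground('top',c,h)); print(j,round(u),round(v),round(x,4),round(y,4),round(r,4))
E
```

```text
Q 239 205 0.6007 0.1712 0.0233
S 239 205 0.6064 0.1759 0.0241
P 239 205 0.6117 0.1804 0.0248
R 239 205 0.6167 0.1845 0.0255
Q 342 196 0.6199 -0.0238 0.0228
S 342 196 0.6263 -0.0257 0.0235
P 342 196 0.6322 -0.0274 0.0243
R 342 196 0.6378 -0.0291 0.0249
Q 292 194 0.6238 0.0722 0.0262
S 292 194 0.6303 0.0736 0.0271
P 292 194 0.6364 0.0749 0.028
R 292 194 0.642 0.0761 0.0287
Q 386 188 0.6357 -0.1075 0.0259
S 386 188 0.6426 -0.1122 0.0268
P 386 188 0.649 -0.1166 0.0276
R 386 188 0.655 -0.1207 0.0284
```

View pics/scene9.png

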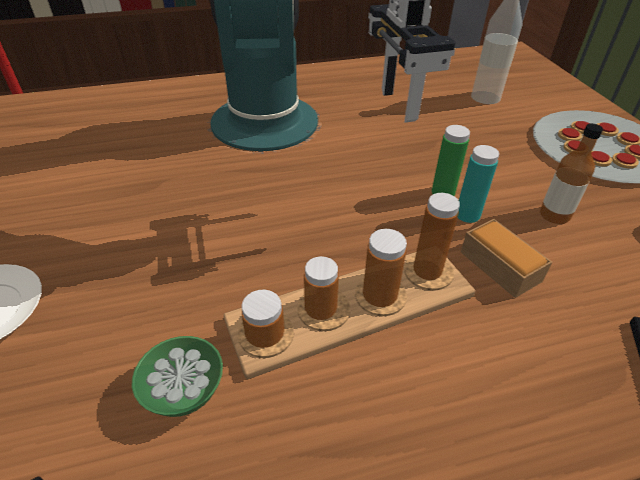

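View pics/top9.png

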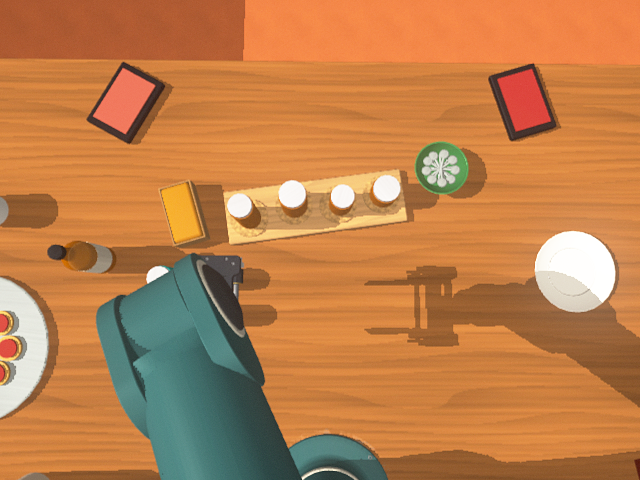

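All four jars stand upright and centred, each within 2 mm of its coaster in the top camera. Q is by the loaf and R by the bowl, and both markers are unmoved.

```bash
python3 -c "
from rig import job; print(job.hand_in())"
```

```text
the job is handed in; nothing more can be done
None
```

I set the four jars on the coasters in height order, tallest beside the loaf and shortest beside the bowl. All are upright and within about 2 mm of centre by the top camera, and the job was handed in after about 23 s of robot time; no verdict was shown.

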